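# Clamp a glued phone back in the bonding press

### The job

The back of the phone lying in the press's sled has just been glued on. With the fingertips, push the sled by its upright plate fully home under the pad, then push the hand wheel clockwise (seen from above) by its upright handle through exactly one full turn, back to where the handle began: that sets the sprung pad on the phone with the right pressure. Grasp and lift nothing, do not touch the phone itself, leave the tools and parts round the press alone, and finish clear of the press.

Things in the scene. Friction and masses are not known exactly. Their poses are not given: they have to be found in the camera images.
- press: blue cast bench press for bonding phone backs, fixed to the worktop: bed 152 x 190 mm, C-shaped column and head, top of the head 113 mm above the worktop, hand wheel above it. Origin on the worktop under the spindle axis; its x points to the column and is the way the sled slides home (bed from x = -102 to +50 mm, y = -95 to +95 mm, column behind it to x = +83 mm), z up
- push_plate (a point): middle of the outer, -x, face of the sled's upright aluminium push plate, which faces the robot's side (70 mm wide along the press's y, 8 mm thick, from 21 to 67 mm above the worktop; this point is 45 mm above it). Push it along the press's +x. Nothing of the press lies above this plate or on its outer side; when home its face is 115 mm from the wheel's axis, the wheel's handle reaches to 59 mm from it
- sled (a joint): travel of the sled, m: 0 = pulled out, as at the start, 0.055 = fully home against its stop. It slides with about 2.5 N of friction and stays where it is left
- wheel (a joint): turn of the hand wheel, rad, growing clockwise seen from above; starts anywhere from -1 to 1, hard stops at -1.4 and 9.5. Clockwise lowers the pad, 8 mm a turn (the spindle itself does not turn, the wheel stays at its height). It takes about 3 N at the handle, and the wheel stays where it is left
- hub (a point): on the wheel's vertical axis, at the top of its hub, 154 mm above the worktop. The dark wheel has a rim of 50 mm mean radius, 13 mm thick (top at 143 mm), and three spokes; the steel threaded spindle (16 mm thick) stands up through the hub to about 172 mm
- handle (a point): centre of the wheel's only handle, 166 mm above the worktop: an upright black revolving grip on the rim at the end of one spoke, 50 mm from the axis, about 16 mm in diameter, free from 145 to 188 mm above the worktop, with nothing above it. It begins over the sled's side of the wheel, up to 1 rad either way of the press's -x
- phone: dark phone, 142 x 72 x 10 mm, lying loose in the sled's shallow nest, its underside 29 mm above the worktop; origin at the centre of its underside, x along its length. It rides with the sled; do not touch it
- pad: black rubber pressure pad, 56 x 110 mm, under an aluminium plate, hanging sprung under the spindle 3 to 5 mm above the phone's level at the start, pressing on it with 5 to 8 N after one turn (origin that of the press, below it)
- glue: white glue tube, 90 x 21 mm, lying left of the press; origin under its centre. Leave it alone
- tweezers: slim blue tweezers, 120 x 14 x 9 mm, lying right of the press; origin under its centre. Leave it alone
- driver: red screwdriver, 111 x 13 mm, lying right of the press; origin under its centre. Leave it alone

How it is judged:
By the outcome, as a careful person would: the job done as asked, in the order asked, and still so for the second after the job is handed in, with the robot touching nothing.
It also fails if it takes over 64 s, if anything falls off the work surface, if the arm or the gripper's body presses on something with over 40 N, if the wrist force passes 120 N, or if a joint passes its speed limit or range.

### The arm

A 6-joint arm with a two-finger parallel gripper is mounted at the origin on a cart in front of the work surface, level with it; the furniture and walls round the work are solid. World frame = base frame: x ahead of the robot, y to its left, z up, the work surface at z = 0. Lengths are in m, angles in degrees, forces in N, time in s.
With the tool pointing down it reaches from about 0.375 to 0.9 m from the base axis. Payload 3.1 kg.
Tool frame: the origin (TCP) lies on the centre line of the jaws, within the pads' length; the fingertips stand finger_overhang ahead of it and the grasp point (between the pads) lies 5 mm behind it (finger_overhang is the distance from the TCP to the fingertips, in m); z points along the fingers, y is the line along which they close (so a half turn about z gives the same grasp; the last joint's range is limited). The gripper opens to 87 mm and grips with 3 to 60 N. Pads are 19 mm wide; open, the fingers measure 117 mm over their backs; the gripper's body (75 mm by 190 mm) begins 51 mm behind the grasp point.
Start: joints at [-85.8, 30.224, 82.088, -0, 67.689, -10.227], TCP at [0.156, -0.605, 0.237] pointing down, gripper open.
Joint ranges: [-176.69, 176.69], [-43.24, 126.21], [12.49, 139.97], [-82, 262], [0, 151.66], [-163.58, 163.58]. Speed limits (degrees/s): [159.86, 159.86, 180, 180, 180, 180].

### API

Orientations are given as a 3x3 rotation matrix whose columns are the frame's x, y, z axes.
In Python, from rig import read_state, capture, calibration, hand_in, finger_overhang gives the robot as it stands.
- The arm moves only by the tool send_rows, never from a script. Its argument "plan" is a list of rows, each a list of 5 numbers: the closure in counts, from 0 (fully open) to 255 (shut), then the shift along the tool's x, y, z in m, then the turn about the tool's z in rad. A call has 1 to 20 rows; each row shifts and turns the commanded pose from where the row before left it, along the tool's axes as they then stand; what a row does not reach is not made up. A row lasts 1/12 s, in which the tool goes at most 41.7 mm and 7.16 degrees, less where a joint would pass 70% of its speed; a pose out of reach is approached as far as the arm can. A call is refused whole if a number of a shift passes 0.0417 or a number of a turn 0.125, either way. A call with a gripper value outside its range is refused whole. The fingers move at their own pace and stop on an object; the grip force is fixed at half the most. Time passes only in rows, so rows that do not move let the fingers close. It gives the time, the measured TCP pose, the force, the opening and the grip force at its end, in the units of the state.
- read_state(): the state, without advancing time (a new reading comes with each control period).
- capture(name): name is "scene" or "side" or "wrist"; returns (picture, depth): 480x640x3 uint8, blue, green, red; 480x640 float32, m along the optical axis (not along the pixel's ray), 0 where there is no reading.
- calibration(name): a dict with "fx", "fy", "cx", "cy" (pixels), "dist_coeffs" ([k1, k2, p1, p2, k3] as OpenCV has them; the pictures are not rectified), "xyz" and "rotation" of the camera in the world. Camera axes: x right, y down, z forward; pixel columns grow to the right and rows downward; lengths in m; the calibration is good to about 2 mm. A picture is of the moment at which its call begins: read the wrist's pose just before it. calibration takes no time and is no camera call; for the wrist camera it gives the pose at the moment of the call.
- hand_in(): hands the job in; it is judged then, once.
The state is a dict: "time_s": time; "joint_positions": joint angles; "qvel": joint speeds; "tau": joint torques, N m; "position": TCP position; "tcp_rot": TCP orientation; "force": force on the tool from outside, world axes, zero at the start; "moment": the same for the moment, N m; "opening": opening from 0.0 (shut) to 1.0 (fully open); "grasp_force": force on a finger pad.
Only numpy, scipy, OpenCV 4.12 (cv2) and the standard library are available. Lean on these libraries where they do the work, as an engineer would, in place of code of your own. Each camera call takes 0.05 s, during which the arm holds its last target. There are 200 camera calls.

## Working session

There is one attempt and no reset: what is moved stays moved. The work goes in short steps, Python scripts to look and compute and a tool call to move; the robot and the scene stay as the last step left them, time stands still between calls to the robot, and variables do not carry over. Pictures are saved under pics/ and viewed, at most 10 in all, crops included, and the job is handed in when it is done.

Besides the shell and the picture viewer there is one more tool, called after ">>>" as name(argument=value, ...), one argument or row to a line, values as JSON. send_rows: Moves the arm, as the interface text tells. Its arguments: {"type":"object","properties":{"plan":{"type":"array","items":{"type":"array","items":{"type":"number"}}}},"required":["plan"]}

```bash
mkdir -p pics
python3 - <<'E'
from rig import *
import cv2,numpy as np
s=read_state();print(s['position'],np.round(s['tcp_rot'],3).tolist(),s['opening'],finger_overhang if not callable(finger_overhang) else finger_overhang(),s['time_s'])
for n in("scene","side"):
    p,d=capture(n);cv2.imwrite(f"pics/{n}0.png",p);np.save(f"pics/{n}0.npy",d)
    c=calibration(n);print(n,c)
E
```

```text
[ 0.15570074 -0.6045468   0.23554628] [[0.968, 0.249, -0.0], [0.249, -0.968, 0.002], [0.0, -0.002, -1.0]] 1.0027395998114468 0.014 0.0
scene {'fx': 487.49622227629874, 'fy': 487.49622227629874, 'cx': 312.7543743261765, 'cy': 229.93577247909775, 'dist_coeffs': array([-0.00795357,  0.        ,  0.        ,  0.        ,  0.        ]), 'xyz': array([-0.20711341, -0.7103807 ,  0.45386592]), 'rotation': array([[ 0.50035356, -0.3237783 ,  0.80300307],
       [-0.86579069, -0.1793204 ,  0.46717306],
       [-0.00726566, -0.92898429, -0.37004784]])}
side {'fx': 433.22329288137104, 'fy': 433.22329288137104, 'cx': 320.3334486815505, 'cy': 232.37425717170865, 'dist_coeffs': array([-0.03929609,  0.        ,  0.        ,  0.        ,  0.        ]), 'xyz': array([0.40417851, 0.44612673, 0.48892579]), 'rotation': array([[-0.99594167, -0.02494526,  0.08647494],
       [-0.08878378,  0.42979578, -0.89855051],
       [-0.01475199, -0.90258148, -0.43026626]])}
```

View pics/scene0.png

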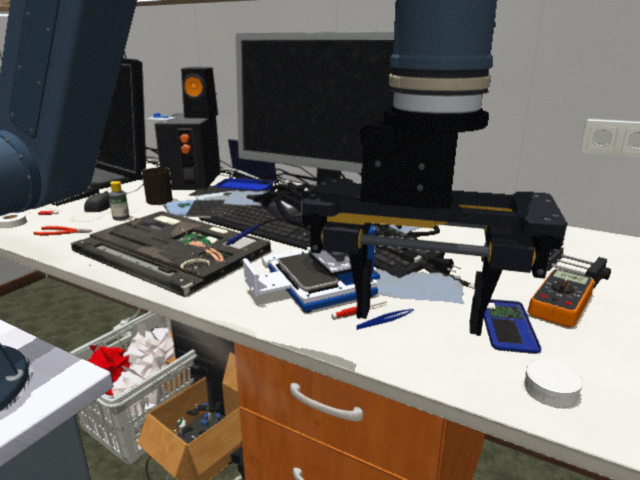

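View pics/side0.png

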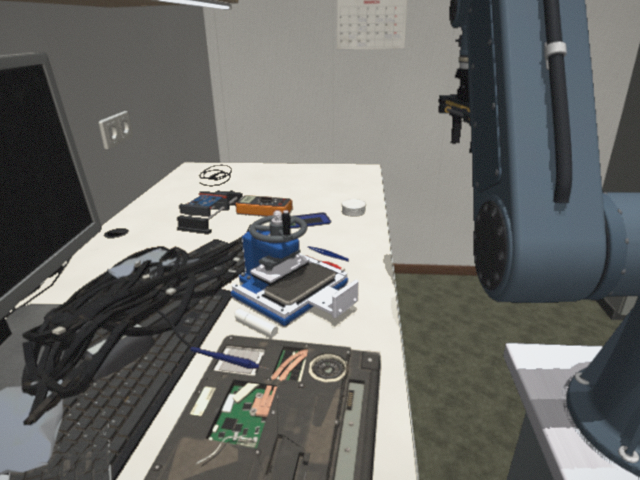

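The press is in the side view around (280,270), with the push plate at (345,298) and the handle at about (287,222). In the scene view the gripper hides the wheel.

```bash
cat > h.py <<'E'
import cv2,numpy as np
from rig import *
def cloud(n,d,c=None):
    c=c or calibration(n)
    K=np.array([[c['fx'],0,c['cx']],[0,c['fy'],c['cy']],[0,0,1]])
    v,u=np.mgrid[0:480,0:640]
    uv=cv2.undistortPoints(np.stack([u,v],-1).reshape(-1,1,2).astype(float),K,c['dist_coeffs']).reshape(480,640,2)
    P=np.dstack([uv*d[...,None],d])
    return P@np.asarray(c['rotation']).T+c['xyz']
E
python3 - <<'E'
from h import *
d=np.load('pics/side0.npy');P=cloud('side',d);p=cv2.imread('pics/side0.png')
np.set_printoptions(precision=4,suppress=True)
for u,v in [(287,215),(287,222),(276,216),(276,230),(345,298),(335,300),(352,296),(300,285),(240,290),(285,318),(257,322),(328,252)]: print(u,v,P[v,u])
cv2.imwrite('pics/sc.png',cv2.resize(p[195:345,215:375],None,fx=5,fy=4*1.0,interpolation=2) if 0 else cv2.resize(p[200:340,215:375],None,fx=4.2,fy=4.2,interpolation=2))
E
```

```text
287 215 [ 0.5311 -0.2567  0.1851]
287 222 [ 0.5315 -0.2554  0.172 ]
276 216 [ 0.5598 -0.2981  0.1647]
276 230 [ 0.5593 -0.2876  0.1402]
345 298 [ 0.4242 -0.2024  0.0496]
335 300 [ 0.4409 -0.1819  0.0586]
352 296 [ 0.412  -0.2175  0.0443]
300 285 [ 0.5128 -0.2562  0.0392]
240 290 [ 0.6286 -0.244   0.0305]
285 318 [ 0.5303 -0.1782  0.0183]
257 322 [ 0.5777 -0.1618  0.0192]
328 252 [ 0.4738 -0.4597  0.004 ]
```

View pics/sc.png

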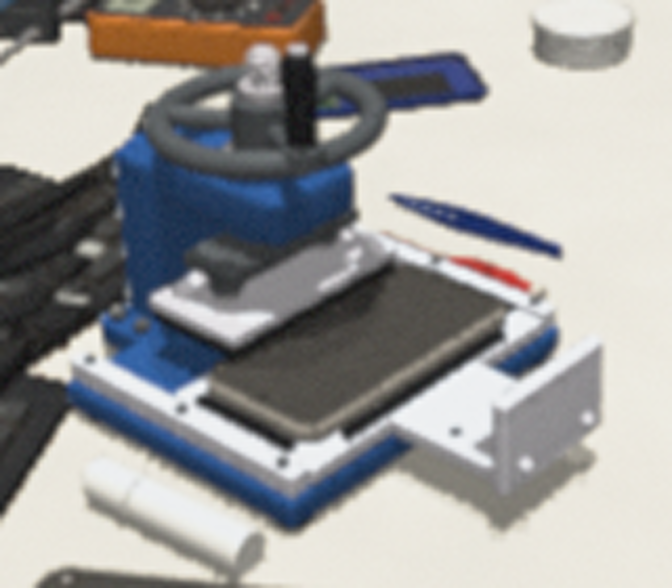

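```bash
cat >> h.py <<'E'
from scipy.optimize import least_squares
def circ(X,r=None):
    m=X.mean(0)
    f=(lambda q:np.hypot(*(X-q[:2]).T)-(r if r else q[2]))
    return least_squares(f,[*m,r or .05],loss='soft_l1',f_scale=.002).x
E
python3 - <<'E'
from h import *
np.set_printoptions(precision=4,suppress=True)
d=np.load('pics/side0.npy');P=cloud('side',d);p=cv2.imread('pics/side0.png').astype(int)
M=np.zeros((480,640),bool);M[200:340,215:375]=1
M&=d>0
# rim
Z=P[...,2]
near=M&(np.hypot(P[...,0]-.56,P[...,1]+.30)<.075)
r=P[near&(Z>.132)&(Z<.1425)]
r=r[np.hypot(r[:,0]-.56,r[:,1]+.30)>.035]
print('rim',len(r),circ(r[:,:2]),circ(r[:,:2],.05), r[:,2].max())
h=P[near&(Z>.15)&(np.hypot(P[...,0]-.535,P[...,1]+.26)<.025)];print('handle',len(h),h.mean(0),h.min(0),h.max(0),circ(h[:,:2],.008))
h=P[near&(Z>.156)&(np.hypot(P[...,0]-.562,P[...,1]+.30)<.018)];print('spindle',len(h),h.mean(0),circ(h[:,:2],.008))
pl=P[M&(Z>.026)&(Z<.064)&(np.hypot(P[...,0]-.425,P[...,1]+.2)<.045)]
# RANSAC-less plane: in xy line
l=cv2.fitLine(pl[:,:2].astype(np.float32),cv2.DIST_HUBER,0,.01,.01).ravel()
n=np.array([-l[1],l[0]]);res=(pl[:,:2]-l[2:])@n;k=abs(res)<.003
l=cv2.fitLine(pl[k,:2].astype(np.float32),cv2.DIST_HUBER,0,.01,.01).ravel()
s=(pl[k,:2]-l[2:])@l[:2];print('plate',len(pl),k.sum(),l,np.degrees(np.arctan2(l[1],l[0])),s.min(),s.max(),l[2:]+l[:2]*(s.min()+s.max())/2,pl[k,2].min(),pl[k,2].max())
# phone top + bed outline yaw
ph=P[M&(Z>.034)&(Z<.044)&(p.sum(2)<260)&(np.hypot(P[...,0]-.51,P[...,1]+.25)<.1)][:,:2].astype(np.float32)
print('phone',cv2.minAreaRect(ph*1000))
E
```

```text
rim 561 [ 0.5572 -0.2996  0.0499] [ 0.5572 -0.2997  0.05  ] 0.14248700952072468
handle 182 [ 0.5335 -0.2571  0.1711] [ 0.5265 -0.2645  0.15  ] [ 0.5414 -0.2516  0.1903] [ 0.5347 -0.2631  0.008 ]
spindle 69 [ 0.5578 -0.3019  0.1644] [ 0.5584 -0.3069  0.008 ]
plate 590 431 [ 0.5875  0.8092  0.4223 -0.2047] 54.016758 -0.03730044651726136 0.03298543424238721 [ 0.4211 -0.2064] 0.02600269102652958 0.06396347350422488
phone ((521.4432373046875, -272.04827880859375), (146.61541748046875, 101.52704620361328), 52.906944274902344)
```

>>> send_rows(
  plan=[
    [255,0.0202,-0.0224,0,0],
    [255,0.0202,-0.0224,0,0],
    [255,0.0202,-0.0224,0,0],
    [255,0.0202,-0.0224,0,0],
    [255,0.0202,-0.0224,0,0],
    [255,0.0202,-0.0224,0,0],
    [255,0.0202,-0.0224,0,0],
    [255,0.0202,-0.0224,0,0],
    [255,0.0202,-0.0224,0,0],
    [255,0.0202,-0.0224,0,0],
    [255,0.0202,-0.0224,0,0],
    [255,0.0202,-0.0224,0,0],
    [255,0.0202,-0.0224,0,0],
    [255,0.0202,-0.0224,0,0],
    [255,0.0202,-0.0224,0,0],
    [255,0.0202,-0.0224,0,0],
    [255,0,0,0,0.11],
    [255,0,0,0,0.11],
    [255,0,0,0,0.11],
    [255,0,0,0,0.11],
  ],
)

```text
time_s: 1.77
position: [0.3794, -0.1771, 0.2364]
tcp_rot: [[0.982, -0.191, -0.0], [-0.191, -0.982, 0.0], [-0.001, -0.0, -1.0]]
force: [0.1, 0.6, 0.1]
opening: -0.0
grasp_force: 0.0
```

>>> send_rows(
  plan=[
    [255,0,0,0,0.11],
    [255,0,0,0,0.11],
    [255,0,0,0,0.11],
    [255,0,0,0,0.11],
    [255,0,0,0,0],
  ],
)

```text
time_s: 2.18
position: [0.3793, -0.1775, 0.2364]
tcp_rot: [[0.808, -0.589, -0.0], [-0.589, -0.808, 0.0], [-0.001, -0.0, -1.0]]
force: [-0.1, 0.6, -0.1]
opening: 0.006
grasp_force: 0.0
```

Run:
```python
from h import *
np.set_printoptions(precision=4,suppress=True)
s=read_state();print(s['time_s'],s['position'],s['tcp_rot'],s['joint_positions'],s['opening'])
a=[]
for n in ("scene","wrist"):
    c=calibration(n);p,d=capture(n);cv2.imwrite(f'pics/{n}1.png',p);np.save(f'pics/{n}1.npy',cloud(n,d,c));a.append(p)
    print(n,c['xyz'],c['rotation'][:,2])
cv2.imwrite('pics/both1.png',cv2.resize(np.hstack([a[0][180:380,200:480],cv2.resize(a[1],(267,200))]),None,fx=1.45,fy=1.45))
```

```text
2.1833 [ 0.3793 -0.1775  0.2364] [[ 0.808  -0.5892 -0.0005]
 [-0.5892 -0.808   0.0004]
 [-0.0006 -0.0001 -1.    ]] [-40.4496  14.3642 110.1584   0.0006  55.5129  85.6483] 0.006276791860976937
scene [-0.2071 -0.7104  0.4539] [ 0.803   0.4672 -0.37  ]
wrist [ 0.4344 -0.2169  0.3856] [-0.2052  0.1482 -0.9674]
```

View pics/both1.png

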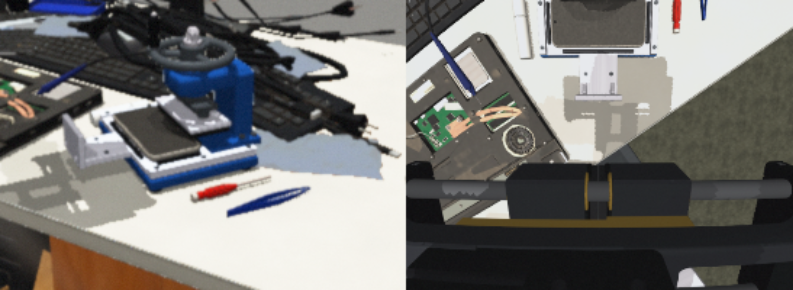

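Scene view: press unobstructed, wheel at (200,55) in the picture, plate at left (80,135). Wrist view: sled plate at (597,97) in the composite, squared up with the gripper. The wheel lies beyond the wrist frame.

```bash
cat >> h.py <<'E'
A0=np.array([.5578,-.301])
def wheel(P,M=None):
    Z=P[...,2];R=np.hypot(P[...,0]-A0[0],P[...,1]-A0[1]);o={}
    r=P[(Z>.131)&(Z<.1425)&(R>.038)&(R<.066)];o['rim']=(len(r),circ(r[:,:2],.05)[:2])
    h=P[(Z>.150)&(Z<.186)&(R>.03)&(R<.07)];o['handle']=(len(h),circ(h[:,:2],.008)[:2],h.mean(0)) if len(h)>9 else None
    s=P[(Z>.157)&(Z<.18)&(R<.02)];o['spindle']=(len(s),circ(s[:,:2],.008)[:2]) if len(s)>9 else None
    return o
def plate(P,c,rad=.045):
    Z=P[...,2];pl=P[(Z>.026)&(Z<.075)&(np.hypot(P[...,0]-c[0],P[...,1]-c[1])<rad)]
    return pl
E
python3 - <<'E'
from h import *
np.set_printoptions(precision=4,suppress=True)
for n in('scene','wrist'):
    P=np.load(f'pics/{n}1.npy');
    if n=='scene':print(n,wheel(P))
    pl=plate(P,(.421,-.206));ex=np.array([.809,-.588]);ey=np.array([.588,.809])
    t=pl[pl[:,2]>.055];x=(t[:,:2]-A0)@ex;y=(t[:,:2]-A0)@ey
    k=abs(x+.165)<.02;print(n,len(t),np.percentile(x[k],[2,10,50,90,98]),y[k].min(),y[k].max(),np.percentile(t[:,2],98),np.degrees(np.polyfit(y[k],x[k],1)[0]))
P=np.load('pics/wrist1.npy');b=P[(P[...,2]>.034)&(P[...,2]<.045)&(np.hypot(P[...,0]-.5,P[...,1]+.26)<.09)];print('phone',cv2.minAreaRect((b[:,:2]*1000).astype(np.float32)))
E
```

```text
scene {'rim': (431, array([ 0.5532, -0.3094])), 'handle': (152, array([ 0.5355, -0.2629]), array([ 0.5301, -0.266 ,  0.1685])), 'spindle': (77, array([ 0.5594, -0.3064]))}
scene 161 [-0.1662 -0.1657 -0.1644 -0.1596 -0.1582] -0.04196048189560118 0.028996210135304852 0.06981466508256431 -1.2686572303105046
wrist 785 [-0.1662 -0.1653 -0.1625 -0.1591 -0.1584] -0.039189614793541876 0.030537916828982332 0.06941591810203376 -0.28370344582690027
phone ((483.7779541015625, -250.38717651367188), (174.58056640625, 136.92044067382812), 54.12831497192383)
```

>>> send_rows(
  plan=[
    [255,0,0,0.025,0],
    [255,0,0,0.025,0],
    [255,0,0,0.025,0],
    [255,0,0,0.025,0],
    [255,0,0,0.025,0],
    [255,0,0,0.025,0],
    [255,0,0,0.025,0],
    [255,0.01,0,0,0],
    [255,0.01,0,0,0],
    [255,0.01,0,0,0],
    [255,0.004,0,0,0],
    [255,0.004,0,0,0],
    [255,0.004,0,0,0],
    [255,0.004,0,0,0],
    [255,0.004,0,0,0],
    [255,0.004,0,0,0],
    [255,0.004,0,0,0],
  ],
)

```text
time_s: 3.7
position: [0.4262, -0.2114, 0.0617]
tcp_rot: [[0.809, -0.588, -0.001], [-0.588, -0.809, 0.001], [-0.001, -0.0, -1.0]]
force: [-2.4, 2.6, 2.1]
opening: 0.005
grasp_force: 1.3
```

>>> send_rows(
  plan=[
    [255,0.004,0,0,0],
    [255,0.004,0,0,0],
    [255,0.004,0,0,0],
    [255,0.004,0,0,0],
    [255,0.004,0,0,0],
    [255,0.002,0,0,0],
    [255,0.002,0,0,0],
    [255,0,0,0,0],
  ],
)

```text
time_s: 4.37
position: [0.4464, -0.2263, 0.0615]
tcp_rot: [[0.809, -0.588, 0.001], [-0.588, -0.809, -0.001], [0.001, 0.0, -1.0]]
force: [0.6, 0.9, -0.4]
opening: 0.005
grasp_force: 0.7
```

Run:
```python
from h import *
np.set_printoptions(precision=4,suppress=True)
s=read_state();ex=np.array([.809,-.588])
print(s['position'],(s['position'][:2]-[.5587,-.307])@ex,s['force'])
c=calibration('scene');p,d=capture('scene');P=cloud('scene',d,c);print(wheel(P));cv2.imwrite('pics/s2.png',cv2.resize(p[180:330,230:430],None,fx=3,fy=3))
```

```text
[ 0.4464 -0.2263  0.0615] -0.13832622422579 [ 0.5938  0.8884 -0.4375]
{'rim': (434, array([ 0.553 , -0.3093])), 'handle': (152, array([ 0.5356, -0.2628]), array([ 0.5303, -0.2659,  0.1684])), 'spindle': (79, array([ 0.5598, -0.3065]))}
```

View pics/s2.png

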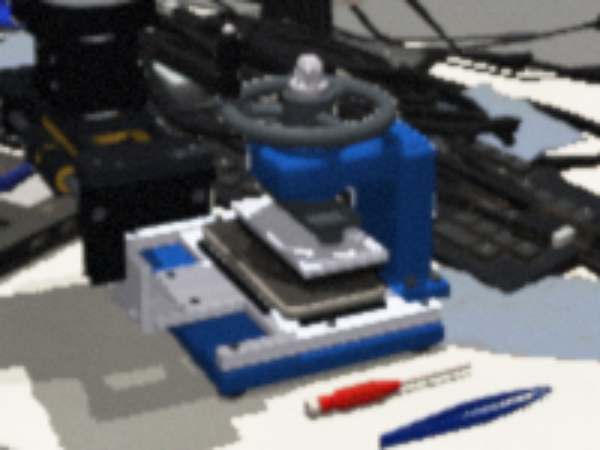

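The sled is about 3/4 home, with the plate at (140,280) in the crop and the phone under the pad edge. The arm is clear of the wheel. I'll keep pushing until it meets the stop.

>>> send_rows(
  plan=[
    [255,0.003,0,0,0],
    [255,0.003,0,0,0],
    [255,0.003,0,0,0],
    [255,0.002,0,0,0],
    [255,0.001,0,0,0],
    [255,0,0,0,0],
  ],
)

```text
time_s: 4.92
position: [0.456, -0.2333, 0.0615]
tcp_rot: [[0.809, -0.588, 0.001], [-0.588, -0.809, -0.001], [0.001, 0.0, -1.0]]
force: [-1.1, 1.7, -1.3]
opening: 0.006
grasp_force: 0.7
```

>>> send_rows(
  plan=[
    [255,0.001,0,0,0],
    [255,0.001,0,0,0],
    [255,0,0,0,0],
  ],
)

```text
time_s: 5.17
position: [0.4567, -0.2338, 0.0615]
tcp_rot: [[0.809, -0.588, -0.001], [-0.588, -0.809, 0.001], [-0.001, 0.0, -1.0]]
force: [-2.6, 1.9, 0.6]
opening: 0.004
grasp_force: 1.6
```

>>> send_rows(
  plan=[
    [255,0.001,0,0,0],
    [255,0.001,0,0,0],
    [255,0,0,0,0],
  ],
)

```text
time_s: 5.42
position: [0.4568, -0.2338, 0.0615]
tcp_rot: [[0.809, -0.587, -0.004], [-0.587, -0.809, 0.003], [-0.005, 0.0, -1.0]]
force: [-6.1, 3.2, 4.1]
opening: 0.004
grasp_force: 3.2
```

>>> send_rows(
  plan=[
    [255,0.001,0,0,0],
    [255,0.001,0,0,0],
    [255,0,0,0,0],
  ],
)

```text
time_s: 5.67
position: [0.4568, -0.2339, 0.0615]
tcp_rot: [[0.809, -0.587, -0.008], [-0.587, -0.809, 0.005], [-0.009, 0.0, -1.0]]
force: [-8.8, 3.8, 7.8]
opening: 0.006
grasp_force: 4.6
```

>>> send_rows(
  plan=[
    [255,-0.01,0,0,0],
    [255,-0.02,0,0,0],
    [255,-0.02,0,0,0],
    [255,0,0,-0.03,0],
    [255,0,0,-0.04,0],
    [255,0,0,-0.04,0],
    [255,0,0,-0.04,0],
    [255,0,0,-0.03,0],
    [255,0,0,0,0],
  ],
)

```text
time_s: 6.42
position: [0.4246, -0.2108, 0.2484]
tcp_rot: [[0.809, -0.588, 0.015], [-0.588, -0.809, -0.012], [0.02, 0.001, -1.0]]
force: [1.1, -0.2, 0.6]
opening: 0.005
grasp_force: 0.0
```

```bash
cat > path.py <<'E'
from h import *
C=np.array([.5587,-.307]);H0=np.radians(118.3);a,b=.0095,.015
ang=lambda t:np.array([np.cos(t),np.sin(t)])
def finger(psi,ex,ey,rad=.008):   # finger centre when handle turned psi clockwise
    H=C+.05*ang(H0-psi)
    def dist(dl):
        v=H-(C+.05*ang(H0-psi+dl)); q=np.maximum(np.abs([v@ex,v@ey])-[a,b],0); return np.hypot(*q)-rad
    from scipy.optimize import brentq
    dl=brentq(dist,.05,1.2); return C+.05*ang(H0-psi+dl)
E
python3 - <<'E'
from path import *
np.set_printoptions(precision=4,suppress=True)
s=read_state();R=s['tcp_rot'];ex,ey=R[:2,0],R[:2,1];print(s['time_s'],s['position'],s['force'])
c=calibration('scene');p,d=capture('scene');P=cloud('scene',d,c)
exw=np.array([.809,-.588]);pl=plate(P,C-.115*exw,.03);t=pl[pl[:,2]>.055];print('plate x',np.percentile((t[:,:2]-C)@exw,[2,10,50,90]),wheel(P))
F=finger(0,ex,ey);print('contact finger',F)
G=C+.05*ang(np.radians(162));print('pre',G,'tool shift',R.T@(np.r_[G,.25]-s['position']))
E
```

```text
6.4167 [ 0.4246 -0.2108  0.2484] [ 1.1364 -0.202   0.6483]
plate x [-0.1155 -0.1152 -0.1144 -0.1096] {'rim': (428, array([ 0.553 , -0.3096])), 'handle': (155, array([ 0.5355, -0.2629]), array([ 0.5301, -0.2661,  0.1683])), 'spindle': (78, array([ 0.5596, -0.3066]))}
contact finger [ 0.5175 -0.2787]
pre [ 0.5111 -0.2915] tool shift [0.1175 0.0145 0.0007]
```

>>> send_rows(
  plan=[
    [255,0.0196,0.0024,0,0],
    [255,0.0196,0.0024,0,0],
    [255,0.0196,0.0024,0,0],
    [255,0.0196,0.0024,0,0],
    [255,0.0196,0.0024,0,0],
    [255,0.0196,0.0024,0,0],
    [255,0,0,0.02,0],
    [255,0,0,0.02,0],
    [255,0,0,0.02,0],
    [255,0,0,0.02,0],
    [255,0,0,0,0],
    [255,0,0,0,0],
  ],
)

```text
time_s: 7.47
position: [0.5062, -0.2877, 0.1594]
tcp_rot: [[0.809, -0.588, -0.002], [-0.588, -0.809, 0.001], [-0.002, -0.0, -1.0]]
force: [-0.9, -0.5, -0.0]
opening: 0.007
grasp_force: 0.0
```

Run:
```python
from path import *
np.set_printoptions(precision=4,suppress=True)
s=read_state();R=s['tcp_rot'];ex,ey=R[:2,0],R[:2,1];print(s['time_s'],s['position'],s['force'],R[:,2])
r=s['position'][:2]-C;print('r',np.hypot(*r),np.degrees(np.arctan2(r[1],r[0])))
exn=np.array([.809,-.588]);eyn=np.array([-.588,-.809])
psi=np.radians(np.arange(0,361,6));F=np.array([finger(x,exn,eyn) for x in psi])
np.save('F.npy',F)
print('to contact',[(F[0]-s['position'][:2])@exn,(F[0]-s['position'][:2])@eyn])
D=np.diff(F,axis=0);D=np.c_[D@exn,D@eyn];
for i in range(0,60,10): print(i,D[i:i+10].round(4).tolist())
c=calibration('wrist');p,d=capture('wrist');cv2.imwrite('pics/w3.png',p)
```

```text
7.4667 [ 0.5062 -0.2877  0.1594] [-0.8863 -0.4708 -0.0304] [-0.0017  0.0014 -1.    ]
r 0.055949927268785477 159.76820695403177
to contact [np.float64(0.0038596112725608344), np.float64(-0.013892902643577058)]
0 [[0.0001, -0.0046], [0.0005, -0.0043], [0.0009, -0.0045], [0.0015, -0.005], [0.0023, -0.0054], [0.0035, -0.0059], [0.0047, -0.0058], [0.0049, -0.0046], [0.0051, -0.0036], [0.0052, -0.0028]]
10 [[0.0052, -0.0021], [0.0052, -0.0015], [0.0051, -0.0009], [0.005, -0.0003], [0.0048, 0.0002], [0.0046, 0.0006], [0.0043, 0.001], [0.004, 0.0013], [0.0036, 0.0015], [0.0032, 0.0016]]
20 [[0.0034, 0.002], [0.0036, 0.0026], [0.0038, 0.0033], [0.0039, 0.0042], [0.0037, 0.0051], [0.0029, 0.0052], [0.0021, 0.0052], [0.0015, 0.0051], [0.0009, 0.005], [0.0004, 0.0048]]
30 [[-0.0001, 0.0046], [-0.0005, 0.0043], [-0.0009, 0.0045], [-0.0015, 0.005], [-0.0023, 0.0054], [-0.0035, 0.0059], [-0.0047, 0.0058], [-0.0049, 0.0046], [-0.0051, 0.0036], [-0.0052, 0.0028]]
40 [[-0.0052, 0.0021], [-0.0052, 0.0015], [-0.0051, 0.0009], [-0.005, 0.0003], [-0.0048, -0.0002], [-0.0046, -0.0006], [-0.0043, -0.001], [-0.004, -0.0013], [-0.0036, -0.0015], [-0.0032, -0.0016]]
50 [[-0.0034, -0.002], [-0.0036, -0.0026], [-0.0038, -0.0033], [-0.0039, -0.0042], [-0.0037, -0.0051], [-0.0029, -0.0052], [-0.0021, -0.0052], [-0.0015, -0.0051], [-0.0009, -0.005], [-0.0004, -0.0048]]
```

View pics/w3.png

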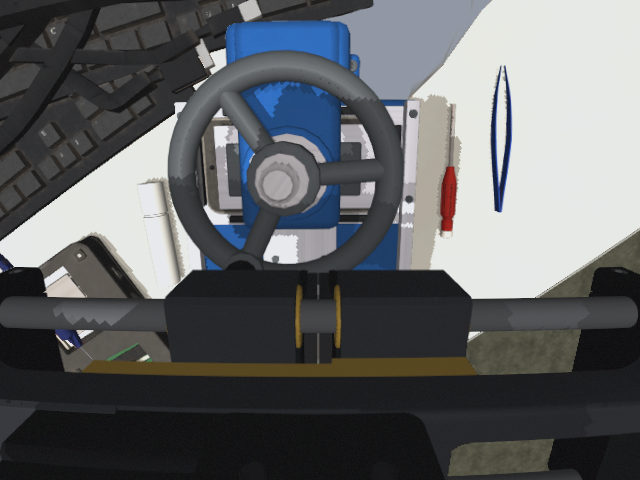

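Seen from above in the wrist view: hub at (280,180), and the handle at about (243,265), just ahead of the fingers. The press is square to the tool. The fingertips are only 2 mm above the rim, so I raise 8 mm and then start pushing.

>>> send_rows(
  plan=[
    [255,0,0,-0.008,0],
    [255,0.001,-0.0035,0,0],
    [255,0.001,-0.0035,0,0],
    [255,0.001,-0.0035,0,0],
    [255,0.001,-0.0034,0,0],
    [255,0.0001,-0.0046,0,0],
    [255,0.0005,-0.0043,0,0],
    [255,0.0009,-0.0045,0,0],
    [255,0.0015,-0.005,0,0],
    [255,0.0023,-0.0054,0,0],
    [255,0,0,0,0],
  ],
)

```text
time_s: 8.43
position: [0.5372, -0.2617, 0.1695]
tcp_rot: [[0.809, -0.587, 0.0], [-0.587, -0.809, 0.001], [-0.0, -0.001, -1.0]]
force: [-0.4, -1.6, 0.3]
opening: 0.008
grasp_force: 0.4
```

```bash
cat > chk.py <<'E'
from path import *
np.set_printoptions(precision=4,suppress=True)
F=np.load('F.npy')
def chk(i):
    s=read_state();e=F[i]-s['position'][:2];print(s['time_s'],s['position'],s['force'],'err tool',e@[.809,-.588],e@[-.588,-.809])
    for n in('scene','side'):
        p,d=capture(n);w=wheel(cloud(n,d));h=w['handle']
        if h:
            v=h[1]-C;print(n,h,'r',np.hypot(*v),'psi',(118.3-np.degrees(np.arctan2(v[1],v[0])))%360)
    c=calibration('wrist');p,d=capture('wrist');return p,cloud('wrist',d,c)
E
python3 - <<'E'
from chk import *
p,P=chk(5);cv2.imwrite('pics/w4.png',p)
E
```

```text
8.4333 [ 0.5372 -0.2617  0.1695] [-0.3818 -1.5815  0.2589] err tool -0.0006323100800269143 0.0015253179319669975
scene (228, array([ 0.5339, -0.2622]), array([ 0.5325, -0.2648,  0.1714])) r 0.05119927949781556 psi 359.38516208600345
side (393, array([ 0.5454, -0.25  ]), array([ 0.5441, -0.2528,  0.1702])) r 0.05850027757423206 psi 15.116800667371592
```

View pics/w4.png

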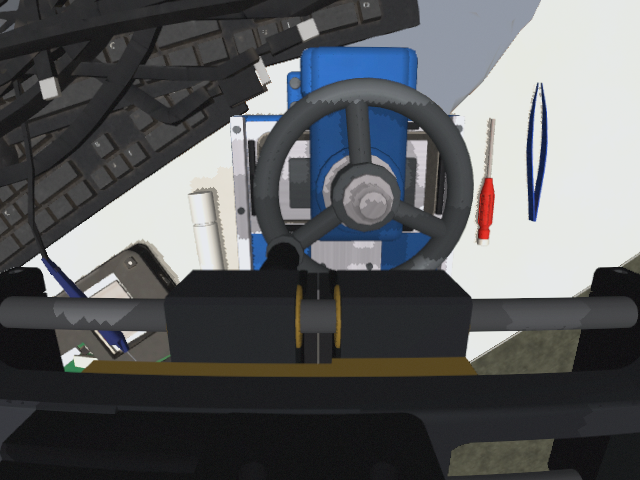

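The wheel has turned about 30° clockwise. The handle is at (285,245), against the fingers, as planned. I continue along the arc.

>>> send_rows(
  plan=[
    [255,0.0029,-0.0044,0,0],
    [255,0.0047,-0.0058,0,0],
    [255,0.0049,-0.0046,0,0],
    [255,0.0051,-0.0036,0,0],
    [255,0.0052,-0.0028,0,0],
    [255,0.0052,-0.0021,0,0],
    [255,0.0052,-0.0015,0,0],
    [255,0.0051,-0.0009,0,0],
    [255,0.005,-0.0003,0,0],
    [255,0.0048,0.0002,0,0],
    [255,0.0046,0.0006,0,0],
    [255,0.0043,0.001,0,0],
    [255,0.004,0.0013,0,0],
    [255,0.0036,0.0015,0,0],
    [255,0.0032,0.0016,0,0],
    [255,0,0,0,0],
  ],
)

```text
time_s: 9.92
position: [0.6038, -0.2875, 0.1697]
tcp_rot: [[0.809, -0.588, 0.002], [-0.588, -0.809, -0.001], [0.002, -0.001, -1.0]]
force: [-1.1, 1.8, -0.6]
opening: 0.004
grasp_force: 0.7
```

Run:
```python
from chk import *
p,P=chk(20);cv2.imwrite('pics/w5.png',p)
p,d=capture('side');cv2.imwrite('pics/b5.png',cv2.resize(p[120:330,190:390],None,fx=2.5,fy=2.5))
```

```text
9.9167 [ 0.6038 -0.2875  0.1697] [-1.1077  1.8281 -0.5725] err tool -0.001214173950530114 -0.001660753052011602
scene (346, array([ 0.5979, -0.3013]), array([ 0.6002, -0.2991,  0.1704])) r 0.03962957880128896 psi 110.09634936673848
side (218, array([ 0.6024, -0.2829]), array([ 0.6013, -0.2802,  0.1713])) r 0.04988890909102618 psi 89.4689981766405
```

View pics/b5.png

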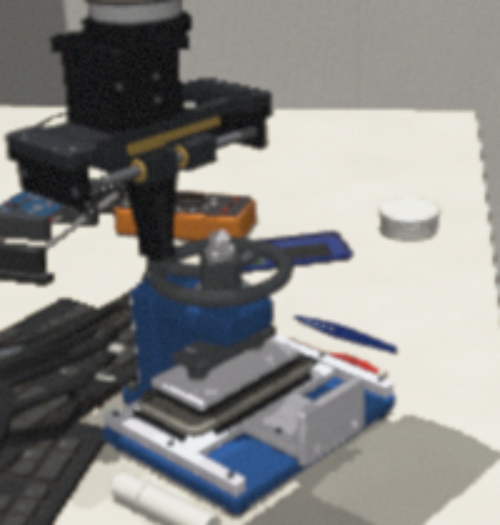

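The fingers are behind the wheel, with the handle hidden beyond them. The sled is home and the pad is over the phone. On to the next arc, folding in the 2 mm correction.

>>> send_rows(
  plan=[
    [255,0.003,0.0015,0,0],
    [255,0.0032,0.002,0,0],
    [255,0.0034,0.0027,0,0],
    [255,0.0039,0.004,0,0],
    [255,0.0037,0.005,0,0],
    [255,0.0029,0.0052,0,0],
    [255,0.0021,0.0052,0,0],
    [255,0.0015,0.0051,0,0],
    [255,0.0009,0.005,0,0],
    [255,0.0004,0.0048,0,0],
    [255,-0.0001,0.0046,0,0],
    [255,-0.0005,0.0043,0,0],
    [255,-0.0009,0.0045,0,0],
    [255,-0.0015,0.005,0,0],
    [255,-0.0023,0.0054,0,0],
    [255,0,0,0,0],
  ],
)

```text
time_s: 11.45
position: [0.5797, -0.3513, 0.1695]
tcp_rot: [[0.809, -0.588, -0.001], [-0.588, -0.809, -0.001], [-0.0, 0.002, -1.0]]
force: [1.1, 0.7, -0.4]
opening: 0.007
grasp_force: 0.5
```

Run:
```python
from chk import *
p,P=chk(35);cv2.imwrite('pics/w6.png',p)
```

```text
11.45 [ 0.5797 -0.3513  0.1695] [ 1.0785  0.6773 -0.4391] err tool 0.001641543420583121 -0.0010371749340411342
scene (271, array([ 0.5615, -0.3576]), array([ 0.5625, -0.3581,  0.1698])) r 0.0506672443878385 psi 205.17339619109651
side (330, array([ 0.5666, -0.344 ]), array([ 0.5691, -0.3466,  0.1701])) r 0.037785656352043916 psi 196.25211255300968
```

View pics/w6.png

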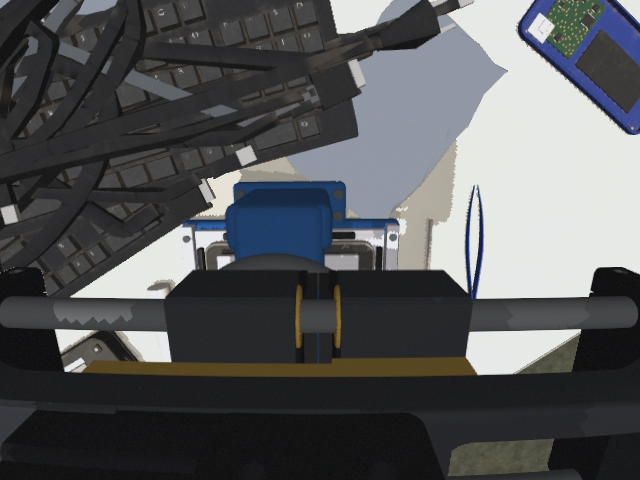

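The wheel is hidden under the gripper here. Forces are light and the press looks undisturbed. I continue.

>>> send_rows(
  plan=[
    [255,-0.0025,0.0055,0,0],
    [255,-0.0041,0.0052,0,0],
    [255,-0.0049,0.0046,0,0],
    [255,-0.0051,0.0036,0,0],
    [255,-0.0052,0.0028,0,0],
    [255,-0.0052,0.0021,0,0],
    [255,-0.0052,0.0015,0,0],
    [255,-0.0051,0.0009,0,0],
    [255,-0.005,0.0003,0,0],
    [255,-0.0048,-0.0002,0,0],
    [255,-0.0046,-0.0006,0,0],
    [255,-0.0043,-0.001,0,0],
    [255,-0.004,-0.0013,0,0],
    [255,-0.0036,-0.0015,0,0],
    [255,-0.0032,-0.0016,0,0],
    [255,0,0,0,0],
  ],
)

```text
time_s: 12.93
position: [0.5138, -0.3263, 0.1694]
tcp_rot: [[0.809, -0.587, -0.002], [-0.587, -0.809, 0.001], [-0.003, 0.0, -1.0]]
force: [-0.2, -1.5, 0.8]
opening: 0.003
grasp_force: 0.8
```

Run:
```python
from chk import *
p,P=chk(50);cv2.imwrite('pics/w7.png',p)
```

```text
12.9333 [ 0.5138 -0.3263  0.1694] [-0.245  -1.5243  0.8215] err tool 0.0011145735162969308 0.001910442798772009
scene (402, array([ 0.5043, -0.3201]), array([ 0.5059, -0.3201,  0.1703])) r 0.05590627570019723 psi 284.7839901266495
side (243, array([ 0.5098, -0.3063]), array([ 0.5106, -0.3077,  0.1697])) r 0.048862762886185886 psi 299.12126768505334
```

>>> send_rows(
  plan=[
    [255,-0.0028,-0.0012,0,0],
    [255,-0.0032,-0.0018,0,0],
    [255,-0.0035,-0.0028,0,0],
    [255,-0.0039,-0.004,0,0],
    [255,-0.0037,-0.0051,0,0],
    [255,-0.0029,-0.0052,0,0],
    [255,0,0,0,0],
    [255,0.002,0.01,0,0],
    [255,0,0.01,0,0],
    [255,0,0,-0.03,0],
    [255,0,0,-0.03,0],
    [255,0,0,-0.03,0],
    [255,-0.03,0,0,0],
    [255,-0.03,0,0,0],
    [255,-0.03,0,0,0],
    [255,0,0,0,0],
    [255,0,0,0,0],
  ],
)

```text
time_s: 14.5
position: [0.4263, -0.2634, 0.2598]
tcp_rot: [[0.808, -0.589, 0.0], [-0.589, -0.808, 0.0], [-0.0, -0.0, -1.0]]
force: [1.4, -0.1, 0.4]
opening: 0.009
grasp_force: 0.0
```

Run:
```python
from chk import *
p,P=chk(0);cv2.imwrite('pics/w8.png',p)
print('wrist',wheel(P))
```

```text
14.5 [ 0.4263 -0.2634  0.2598] [ 1.3556 -0.1116  0.3686] err tool 0.08270922068385196 -0.04126686532228577
scene (165, array([ 0.5178, -0.2789]), array([ 0.5127, -0.2824,  0.1684])) r 0.04959338497463527 psi 332.7462828693929
side (149, array([ 0.5169, -0.2793]), array([ 0.5159, -0.2731,  0.1687])) r 0.05010797971981855 psi 331.8418952664863
wrist {'rim': (3294, array([ 0.5537, -0.3039])), 'handle': (264, array([ 0.5171, -0.2786]), array([ 0.513 , -0.2817,  0.1735])), 'spindle': (507, array([ 0.5612, -0.3062]))}
```

View pics/w8.png

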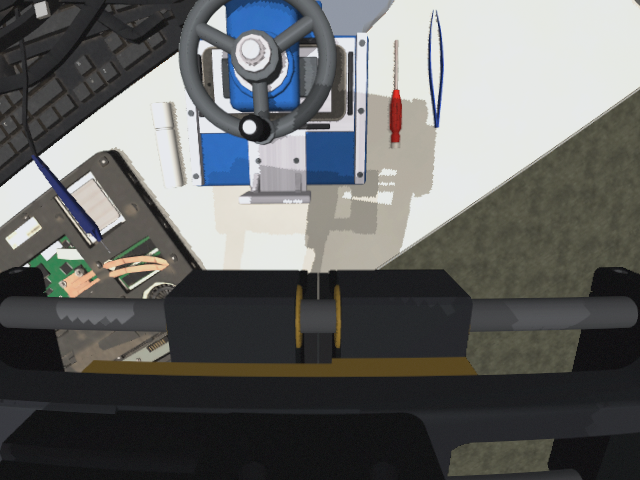

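The handle is clearly visible at (255,127) and the three cameras agree on about 332° turned. The sled is home, and the tools and parts are untouched. I go back in for the last 28°.

Run:
```python
from chk import *
s=read_state();e=[np.array([.809,-.588]),np.array([-.588,-.809])]
T=lambda v:np.round([v@e[0],v@e[1]],4).tolist()
ps=np.radians([336,341,346,351,356,361,363.7]);G=[finger(x,*e) for x in ps]
print('entry',T(G[0]-s['position'][:2]),[T(d) for d in np.diff(G,axis=0)],G[-1])
```

```text
entry [0.0846, -0.0213] [[-0.0018, -0.0044], [-0.0014, -0.0043], [-0.0009, -0.0042], [-0.0005, -0.0041], [-0.0002, -0.004], [0.0, -0.0021]] [ 0.5192 -0.2764]
```

>>> send_rows(
  plan=[
    [255,0.029,-0.001,0,0],
    [255,0.029,-0.001,0,0],
    [255,0.0286,-0.0013,0,0],
    [255,0,0,0,0],
    [255,0,0,0.03,0],
    [255,0,0,0.03,0],
    [255,0,0,0.03,0],
    [255,0,0,0,0],
    [255,-0.0005,-0.005,0,0],
    [255,-0.0005,-0.005,0,0],
    [255,-0.0005,-0.005,0,0],
    [255,-0.0005,-0.003,0,0],
    [255,-0.0018,-0.0044,0,0],
    [255,-0.0014,-0.0043,0,0],
    [255,-0.0009,-0.0042,0,0],
    [255,-0.0005,-0.0041,0,0],
    [255,0,0,0,0],
  ],
)

```text
time_s: 16.07
position: [0.5154, -0.2792, 0.1701]
tcp_rot: [[0.809, -0.587, 0.001], [-0.587, -0.809, -0.0], [0.001, -0.0, -1.0]]
force: [-1.1, -1.5, 0.8]
opening: 0.005
grasp_force: 0.8
```

>>> send_rows(
  plan=[
    [255,0.0007,-0.002,0,0],
    [255,0.0007,-0.0018,0,0],
    [255,0,0,0,0],
  ],
)

```text
time_s: 16.32
position: [0.5185, -0.2775, 0.1696]
tcp_rot: [[0.809, -0.588, 0.0], [-0.588, -0.809, 0.0], [0.0, -0.0, -1.0]]
force: [-1.1, -2.3, 2.1]
opening: 0.004
grasp_force: 1.2
```

>>> send_rows(
  plan=[
    [255,0,0.01,0,0],
    [255,0,0.01,0,0],
    [255,0,0,-0.03,0],
    [255,0,0,-0.03,0],
    [255,0,0,-0.03,0],
    [255,-0.03,0,0,0],
    [255,-0.03,0,0,0],
    [255,-0.03,0,0,0],
    [255,0,0,0,0],
    [255,0,0,0,0],
  ],
)

```text
time_s: 17.15
position: [0.4319, -0.24, 0.2592]
tcp_rot: [[0.809, -0.588, -0.001], [-0.588, -0.809, 0.002], [-0.002, -0.001, -1.0]]
force: [1.4, 0.3, -1.3]
opening: 0.003
grasp_force: 0.0
```

Run:
```python
from chk import *
p,P=chk(0)
print('wrist',wheel(P))
exw=np.array([.809,-.588]);t=P[(P[...,2]>.055)&(P[...,2]<.075)&(np.hypot(*(P[...,:2]-(C-.115*exw)).transpose(2,0,1))<.03)];print(np.percentile((t[:,:2]-C)@exw,[2,10,50,90]))
```

```text
17.15 [ 0.4319 -0.24    0.2592] [ 1.3735  0.3028 -1.3394] err tool 0.09203995400866542 -0.019007787488167043
scene (156, array([ 0.5323, -0.2647]), array([ 0.5271, -0.2679,  0.1686])) r 0.049847673873928786 psi 356.31873256061317
side (154, array([ 0.5319, -0.2646]), array([ 0.5304, -0.2585,  0.1688])) r 0.05014020872732849 psi 355.9795701288292
wrist {'rim': (2862, array([ 0.5552, -0.3032])), 'handle': (302, array([ 0.5316, -0.2639]), array([ 0.527 , -0.266 ,  0.1732])), 'spindle': (545, array([ 0.5603, -0.3069]))}
[-0.1156 -0.115  -0.1114 -0.108 ]
```

About 4° short. One last small push.

>>> send_rows(
  plan=[
    [255,0.031,-0.001,0,0],
    [255,0.031,-0.001,0,0],
    [255,0.0316,-0.001,0,0],
    [255,0,0,0,0],
    [255,0,0,0.03,0],
    [255,0,0,0.03,0],
    [255,0,0,0.03,0],
    [255,0,0,0,0],
    [255,0,-0.006,0,0],
    [255,0,-0.006,0,0],
    [255,0,-0.004,0,0],
    [255,0,-0.002,0,0],
    [255,0,-0.001,0,0],
    [255,0,0,0,0],
  ],
)

```text
time_s: 18.47
position: [0.5232, -0.2788, 0.1712]
tcp_rot: [[0.809, -0.587, 0.002], [-0.587, -0.809, -0.003], [0.004, 0.001, -1.0]]
force: [-2.1, -2.5, 2.4]
opening: 0.009
grasp_force: 1.2
```

>>> send_rows(
  plan=[
    [255,0,-0.001,0,0],
    [255,0,-0.0005,0,0],
    [255,0,0,0,0],
  ],
)

```text
time_s: 18.72
position: [0.5234, -0.2774, 0.1703]
tcp_rot: [[0.809, -0.588, 0.001], [-0.588, -0.809, -0.001], [0.002, 0.0, -1.0]]
force: [-1.9, -2.4, 3.0]
opening: 0.01
grasp_force: 1.8
```

>>> send_rows(
  plan=[
    [255,0,0.01,0,0],
    [255,0,0.01,0,0],
    [255,0,0,-0.03,0],
    [255,0,0,-0.03,0],
    [255,0,0,-0.03,0],
    [255,-0.03,0,0,0],
    [255,-0.03,0,0,0],
    [255,-0.03,0,0,0],
    [255,0,0,0,0],
    [255,0,0,0,0],
  ],
)

```text
time_s: 19.55
position: [0.4368, -0.2391, 0.2591]
tcp_rot: [[0.809, -0.588, -0.001], [-0.588, -0.809, 0.002], [-0.002, -0.001, -1.0]]
force: [-0.2, -0.9, 0.0]
opening: 0.004
grasp_force: 0.0
```

Run:
```python
from chk import *
p,P=chk(0)
print('wrist',wheel(P)['handle'])
```

```text
19.55 [ 0.4368 -0.2391  0.2591] [-0.2324 -0.8554  0.0289] err tool 0.08855716560533569 -0.015376049245327688
scene (153, array([ 0.5349, -0.263 ]), array([ 0.5297, -0.2665,  0.1683])) r 0.05004575828260115 psi 359.93591740741897
side (161, array([ 0.5343, -0.2631]), array([ 0.5331, -0.2569,  0.1685])) r 0.05025194988588391 psi 359.20491159847694
wrist (292, array([ 0.5342, -0.2624]), array([ 0.5297, -0.2648,  0.1747]))
```

>>> send_rows(
  plan=[
    [255,-0.02,0,-0.02,0],
    [255,-0.02,0,-0.02,0],
    [255,0,0,0,0],
    [255,0,0,0,0],
    [255,0,0,0,0],
  ],
)

```text
time_s: 20.12
position: [0.4072, -0.2176, 0.2993]
tcp_rot: [[0.809, -0.588, 0.001], [-0.588, -0.809, -0.001], [0.001, 0.0, -1.0]]
force: [-0.4, -0.5, 0.7]
opening: 0.002
grasp_force: 0.0
```

```bash
python3 -c "
from rig import *
print(hand_in())"
```

```text
the job is handed in; nothing more can be done
None
```

I pushed the sled home against its stop, turned the wheel one full turn clockwise (the cameras read about 359.5°), moved the arm clear of the press, and handed the job in at about 20 s.

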